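# Fit and tighten the clamp lever of a note-pad press

### The job

Put the loose clamp lever onto the splined spindle on top of the note-pad press: lower its cross-shaped bore over the spindle with the arm pointing forward-left of the press, turn it gently to find where the splines slip in, and seat it fully home on the collar. Then turn it clockwise (seen from above), carrying the spindle round until you feel it meet its stop, with the arm lying along the beam to the left (a touch past parallel, from the play in the splines), and let go. Never force the lever against the press, and do not disturb the ink bottle, the tape measure or the glue stick.

Things in the scene. Friction and masses are not known exactly. Their poses are not given: they have to be found in the camera images.
- press: Note-pad press, fixed. Grey base 130 x 190 x 14 mm with a paper stack, two steel columns, grey beam 42 x 190 mm across the top (top face at 86 mm). Origin: centre of its underside; x to its back (its front is -x), y along the beam to its left, z up. Mid-beam a steel collar (42 mm across, 6 mm high) carries the upright splined spindle, which lowers the plate when turned clockwise (from above).
- spindle_foot (a point): Point on the spindle axis at the collar's top face, 92 mm above the underside of the press; axes of the press (none of the press's points turns with the spindle). The seated lever's underside lies in this plane. At the start the spindle stands 0.4 to 1.4 rad short of its stop (1.5 at most); this angle is not measured, but can be seen or felt. It turns against steady friction of 0.12 N m.
- spline_top (a point): On the spindle axis, 20 mm above the collar, axes of the press: top of the four equal splines, a cross whose bars are 26 mm tip to tip and 8 mm wide, from the collar up to here. A lever that is not matched rests at this height, 20 mm above home. Over it stands a round pilot nose, 8 mm tall, 12 mm diameter tapering to 8, which enters the lever's bore at any angle (0.7 mm clearance).
- beam_left (a point): Top of the beam's left end, 95 mm from the spindle axis along +y of the press. At the spindle's stop the arm points here, by play 0.05 to 0.12 rad past it (clockwise). The cross fits every 90 degrees, only this way is right: fit the lever with its arm 0.4 to 1.4 rad counterclockwise (from above) of +y of the press, forward-left. 
- lever: Loose clamp lever, about 0.2 kg, lying flat, bore upright. Dark steel boss 38 (x) x 34 (y) x 36 mm high with a bore right through; aluminium arm 18 mm wide, 8 mm thick, from the boss along +x, flush with the underside, to 125 mm from the bore axis. Origin: on the bore axis at the underside; z up. Grip the boss from above across its y faces (34 mm apart), tool axis on the bore axis.
- boss_top (a point): Middle of the boss's top face, on the bore axis 36 mm above the lever's underside, axes of the lever. The bore is a cross of slots 9.6 mm wide and 27.6 mm end to end along the lever's x and y axes: 0.8 mm clearance all round on the splines, so the turn must match within about 3 degrees. At the spindle's stop the turning torque climbs from 0.12 past 0.3 N m within about 0.05 rad.
- lever_knob (a point): Middle of the upright black knob near the end of the lever's arm (knob 20 mm in diameter, its top 40 mm above the lever's underside), 108 mm from the bore axis along the lever's x axis and 26 mm above its underside.
- ink_bottle: Dark ink bottle with black cap, 44 mm diameter, 56 mm high, standing to the right of the press; origin at the centre of its underside. Bystander.
- tape_measure: Yellow tape measure, 62 x 75 x 38 mm, lying to the left of the press; origin at the centre of its underside. Bystander.
- glue_stick: Yellow glue stick, 28 mm diameter, 86 mm high, standing near the boss of the lever, between lever and press; origin at the centre of its underside. Bystander.
Not all that is in view belongs to the job. What is shaped like the lever but yellow is not meant.

How it is judged:
By the outcome, as a careful person would: the job done as asked, in the order asked, and still so for the second after the job is handed in, with the robot touching nothing.
It also fails if it takes over 58 s, if anything falls off the work surface, if the arm or the gripper's body presses on something with over 40 N, if the wrist force passes 120 N, or if a joint passes its speed limit or range.

### The arm

A 7-joint arm with a two-finger parallel gripper is mounted at the origin on the work surface; the furniture and walls round the work are solid. World frame = base frame: x ahead of the robot, y to its left, z up, the work surface at z = 0. Lengths are in m, angles in rad, forces in N, time in s.
With the tool pointing down it reaches from about 0.425 to 0.875 m from the base axis. Payload 4.7 kg.
Tool frame: the origin (TCP) lies midway between the tips of the shut fingers; the grasp point (between the pads) lies 19 mm behind it; z points along the fingers, y is the line along which they close (so a half turn about z gives the same grasp; the last joint's range is limited). The gripper opens to 87 mm and grips with 3 to 60 N. Pads are 19 mm wide; open, the fingers measure 117 mm over their backs; the gripper's body (75 mm by 190 mm) begins 51 mm behind the grasp point.
Start: joints at [1.142, 0.321, -0.07, 1.45, 0.023, 1.371, -0.057], TCP at [0.278, -0.587, 0.223] pointing down, gripper open.
Joint ranges: [-2.86, 2.86], [-0.3, 2.09], [-1.38, 1.24], [0.06, 2.45], [-1.56, 4.7], [0.09, 2.05], [-2.69, 2.69]. Speed limits (rad/s): [2.57, 2.57, 3.14, 3.14, 3.14, 3.14, 3.14].

### API

Orientations are given as a rotation vector (axis times angle).
In Python, from bench import ctrl gives the robot as it stands. The module is installed in compiled form; this text tells all that it offers.
- The arm moves only by the shell command python3 -m handwheel 'ROWS' [FORCE]. ROWS is JSON, a list of rows, each a list of 7 numbers: the finger opening in m, from 0 to 0.087, then the shift along the tool's x, y, z in m, then the turn, a rotation vector about the tool's x, y, z in degrees. A call has 1 to 12 rows; each row shifts and turns the commanded pose from where the row before left it, along the tool's axes as they then stand; what a row does not reach is not made up. A row lasts 1/8 s, in which the tool goes at most 62.5 mm and 10.7 degrees, less where a joint would pass 70% of its speed; a pose out of reach is approached as far as the arm can. A call is refused whole if a number of a shift passes 0.0625 or a number of a turn 10.7, either way. A call with a gripper value outside its range is refused whole. The fingers move at their own pace and stop on an object; FORCE is the grip in N (left out, the last holds). Time passes only in rows, so rows that do not move let the fingers close. It gives the time, the measured TCP pose, the force, the opening and the grip force at its end, in the units of the state.
- ctrl.get_state(): the state, without advancing time (a new reading comes with each control period).
- ctrl.get_image(name): name is "scene" or "side" or "wrist"; returns (picture, depth): 384x512x3 uint8, blue, green, red; 384x512 float32, m along the optical axis (not along the pixel's ray), 0 where there is no reading.
- ctrl.camera_info(name): a dict with "intrinsics" (3x3 intrinsics, pixels), "D" ([k1, k2, p1, p2, k3] as OpenCV has them; the pictures are not rectified), "R" (3x3) and "t" (3): a world point X has camera coordinates R X + t. Camera axes: x right, y down, z forward; pixel columns grow to the right and rows downward; lengths in m; the calibration is good to about 2 mm. A picture is of the moment at which its call begins: read the wrist's pose just before it. camera_info takes no time and is no camera call; for the wrist camera it gives the pose at the moment of the call.
- ctrl.close_job(): hands the job in; it is judged then, once.
The state is a dict: "time": time; "joint_positions": joint angles; "qd": joint speeds; "joint_torque": joint torques, N m; "position": TCP position; "tool_rot": TCP orientation; "ft_force": force on the tool from outside, world axes, zero at the start; "torque": the same for the moment, N m; "grip_width": opening from 0.0 (shut) to 1.0 (fully open); "grip_force": force on a finger pad.
Only numpy, scipy, OpenCV 4.12 (cv2) and the standard library are available. Lean on these libraries where they do the work, as an engineer would, in place of code of your own. Each camera call takes 0.05 s, during which the arm holds its last target. There are 200 camera calls.

## Working session

There is one attempt and no reset: what is moved stays moved. The work goes in short steps, Python scripts to look and compute and a shell command to move; the robot and the scene stay as the last step left them, time stands still between calls to the robot, and variables do not carry over. Pictures are saved under pics/ and viewed, at most 12 in all, crops included, and the job is handed in when it is done.

```bash
mkdir -p pics
cat > h.py <<'E'
import numpy as np, cv2
from bench import ctrl
from scipy.spatial.transform import Rotation as Ro
def grab(name,fn=None):
    ci=ctrl.camera_info(name); im,d=ctrl.get_image(name)
    if fn: cv2.imwrite('pics/'+fn,im)
    np.savez('/tmp/%s.npz'%name,im=im,d=d,K=ci['intrinsics'],D=ci['D'],R=ci['R'],t=ci['t'])
    return im,d,ci
def load(name):
    f=np.load('/tmp/%s.npz'%name); return f['im'],f['d'],dict(intrinsics=f['K'],D=f['D'],R=f['R'],t=f['t'])
def rays(uv,ci):
    n=cv2.undistortPoints(np.array(uv,float).reshape(-1,1,2),np.array(ci['intrinsics'],float),np.array(ci['D'],float)).reshape(-1,2)
    c=np.c_[n,np.ones(len(n))]; R=np.array(ci['R']); return -R.T@np.array(ci['t']).ravel(), c@R
def plane(uv,ci,z):
    o,r=rays(uv,ci); return o+r*((z-o[2])/r[:,2])[:,None]
def depthpts(uv,d,ci):
    o,r=rays(uv,ci); uv=np.array(uv,int).reshape(-1,2); return o+r*d[uv[:,1],uv[:,0]][:,None]
def proj(X,ci):
    return cv2.projectPoints(np.array(X,float).reshape(-1,1,3),cv2.Rodrigues(np.array(ci['R'],float))[0],np.array(ci['t'],float),np.array(ci['intrinsics'],float),np.array(ci['D'],float))[0].reshape(-1,2)
E
python3 - <<'E'
from h import *
for n in('scene','side','wrist'): im,d,ci=grab(n,n+'0.png'); print(n,-np.array(ci['R']).T@np.array(ci['t']).ravel(),np.array(ci['R'])[2])
s=ctrl.get_state();print(s)
a=cv2.imread('pics/scene0.png');b=cv2.imread('pics/side0.png')
E
```

```text
scene [-0.21514338  0.47030765  0.67411892] [ 0.6589968  -0.44600324 -0.60564373]
side [0.2284133  0.83630762 0.74552177] [ 0.16539702 -0.74948849 -0.64102326]
wrist [ 0.34515202 -0.55606039  0.38368175] [-0.24710348 -0.11568135 -0.96205909]
{'time': 0.15, 'joint_positions': array([ 1.14212995,  0.3216696 , -0.07010313,  1.45136402,  0.02265069,
        1.37079043, -0.05688919]), 'qd': array([-0.00166777, -0.00332873,  0.00170861, -0.00626239,  0.00058352,
        0.00046832, -0.00030295]), 'joint_torque': array([ 3.59816113e-05, -4.91793895e+01, -4.04718658e-01, -3.12877929e+01,
       -6.40762202e-02,  4.04639414e-02,  1.01585140e-04]), 'position': array([ 0.27826718, -0.58698081,  0.2217174 ]), 'tool_rot': array([-3.06355687e+00, -6.89621434e-01,  6.92082097e-04]), 'ft_force': array([-0.17063767,  0.0219614 ,  1.35301253]), 'torque': array([-0.00677675,  0.01041272,  0.0051461 ]), 'grip_force': 0.0, 'grip_width': 0.9983128210383108}
```

View pics/scene0.png

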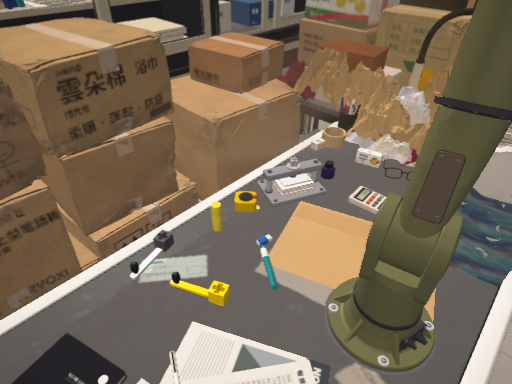

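View pics/side0.png

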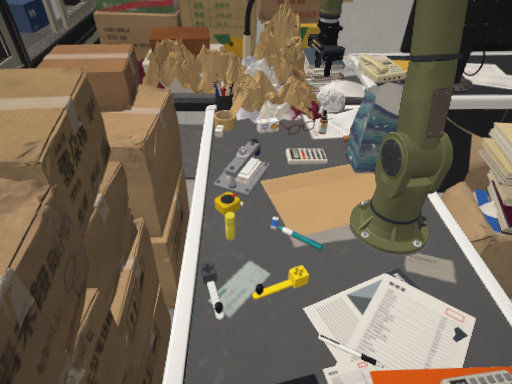

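Scene view: the real lever has its boss at (163,240) and knob at (134,268); the glue stick is at (216,216), the tape at (246,202), and the press spindle at about (293,163). Side view: boss (209,272), knob (219,310), press at about (242,165). The yellow lever is the decoy.

Run:
```python
from h import *
for n,pts in (('scene',[(163,236),(134,266),(292,161),(316,163),(267,182),(216,206),(246,196),(328,168)]),('side',[(208,268),(219,312),(241,153),(255,144),(228,172),(230,215),(228,200)])):
    im,d,ci=load(n); P=depthpts(pts,d,ci)
    for p,q in zip(pts,P): print(n,p,q.round(3))
    np.set_printoptions(suppress=True)
    f=[(120,220,70,60),(250,145,90,65)] if n=='scene' else [(190,255,50,70),(205,130,75,70)]
    c=[cv2.resize(im[y:y+h,x:x+w],(390,int(390*h/w)),interpolation=cv2.INTER_CUBIC) for x,y,w,h in f]
    H=max(k.shape[0] for k in c); c=[cv2.copyMakeBorder(k,0,H-k.shape[0],0,5,0) for k in c]
    cv2.imwrite(f'pics/{n}1.png',np.hstack(c)[:600])
```

```text
scene (163, 236) [0.462 0.307 0.026]
scene (134, 266) [0.391 0.403 0.038]
scene (292, 161) [ 0.475 -0.117  0.112]
scene (316, 163) [ 0.459 -0.203  0.085]
scene (267, 182) [ 0.496 -0.043  0.049]
scene (216, 206) [0.434 0.164 0.085]
scene (246, 196) [0.486 0.039 0.034]
scene (328, 168) [ 0.47  -0.272  0.037]
side (208, 268) [0.461 0.297 0.018]
side (219, 312) [0.396 0.41  0.018]
side (241, 153) [ 0.484 -0.123  0.097]
side (255, 144) [ 0.456 -0.207  0.085]
side (228, 172) [ 0.504 -0.037  0.076]
side (230, 215) [0.44  0.163 0.086]
side (228, 200) [0.48  0.049 0.036]
```

View pics/scene1.png

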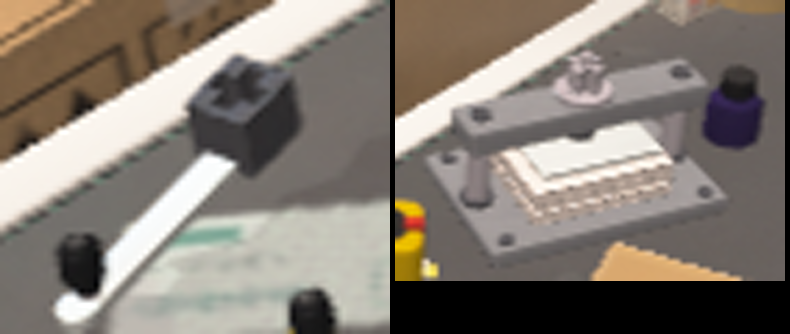

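```bash
python3 -m handwheel '[[0.087,0.0424,-0.0374,-0.003,0,0,0],[0.087,0.0424,-0.0374,-0.003,0,0,0],[0.087,0.0424,-0.0374,-0.003,0,0,0],[0.087,0.0424,-0.0374,-0.003,0,0,0],[0.087,0.0424,-0.0374,-0.003,0,0,0],[0.087,0.0424,-0.0374,-0.003,0,0,0],[0.087,0.0424,-0.0374,-0.003,0,0,0],[0.087,0.0424,-0.0374,-0.003,0,0,0],[0.087,0.0424,-0.0374,-0.003,0,0,0],[0.087,0,0,0,0,0,0],[0.087,0,0,0,0,0,0]]'
python3 - <<'E'
from h import *
s=ctrl.get_state();print(s['position'],s['tool_rot'])
im,d,ci=grab('wrist','w1.png');np.savez('/tmp/w1.npz',**np.load('/tmp/wrist.npz'))
E
```

```text
time: 1.52
position: [0.4787, -0.1202, 0.2493]
tool_rot: [3.064, 0.69, -0.001]
ft_force: [0.6, -0.9, -0.0]
grip_width: 1.002
grip_force: 0.0
[ 0.47866648 -0.12024467  0.24925721] [ 3.06442384e+00  6.89878013e-01 -1.46436228e-03]
```

View pics/w1.png

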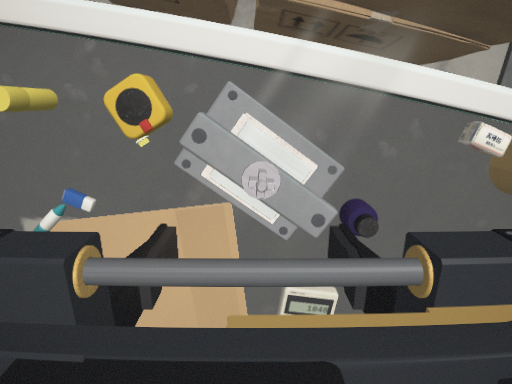

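Wrist view: the beam runs from (199,136) to (318,220), with the collar and spindle at (262,181). The tape (left) and ink (right) confirm the press's left. Next I'll zoom in.

Run:
```python
from h import *
im=cv2.imread('pics/w1.png'); c=im[155:210,230:295]
cv2.imwrite('pics/w1c.png',cv2.resize(c,None,fx=9,fy=9,interpolation=cv2.INTER_CUBIC))
_,d,ci=load('w1'); print(depthpts([(199,136),(318,220),(262,181),(262,173),(250,172),(262,195)],d,ci).round(4))
```

```text
[[ 0.4945 -0.052   0.089 ]
 [ 0.466  -0.208   0.0893]
 [ 0.485  -0.1283  0.1166]
 [ 0.4914 -0.1254  0.1117]
 [ 0.4832 -0.1159  0.0916]
 [ 0.4712 -0.1351  0.113 ]]
```

View pics/w1c.png

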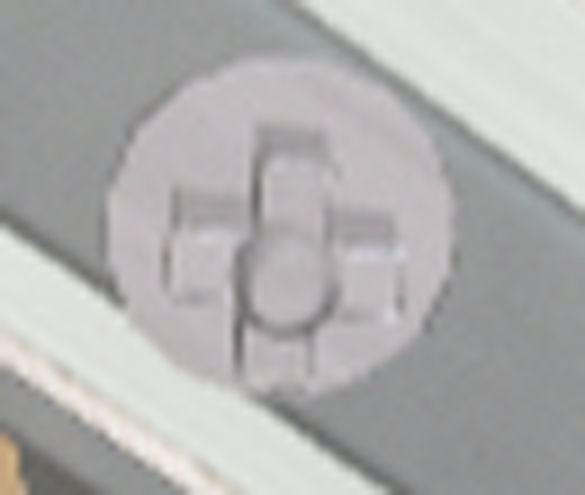

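```bash
python3 -m handwheel '[[0.087,0.04,-0.04,0,0,0,0],[0.087,0.04,-0.04,0,0,0,-10],[0.087,0,0,0,0,0,-10],[0.087,0,0,0,0,0,-10],[0.087,0,0,0,0,0,-10],[0.087,0,0,0,0,0,-10],[0.087,0,0,0,0,0,0],[0.087,0,0,0,0,0,0]]'
python3 - <<'E'
from h import *
s=ctrl.get_state();print(s['position'],s['tool_rot'])
im,d,ci=grab('wrist','w2.png');np.savez('/tmp/w2.npz',**np.load('/tmp/wrist.npz'))
E
```

```text
time: 2.58
position: [0.5169, -0.0142, 0.2494]
tool_rot: [-2.491, -1.915, 0.001]
ft_force: [0.5, 0.4, 1.3]
grip_width: 1.0
grip_force: 0.0
[ 0.51693895 -0.01421053  0.2493617 ] [-2.49069497e+00 -1.91466430e+00  5.88019708e-04]
```

View pics/w2.png

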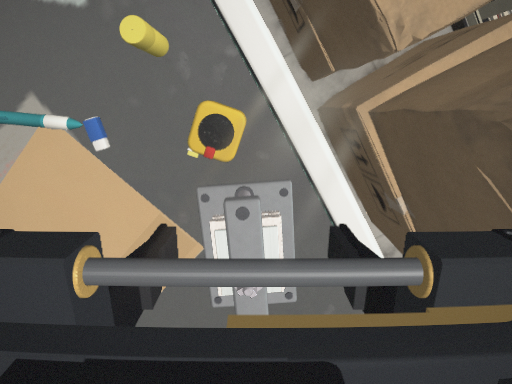

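Close-up: collar centre is near (261.0,180.4), the nose top near (262.2,187.2), and the spline cross is roughly square to the image. Now on to the lever, with the press measured at the same time.

```bash
python3 -m handwheel '[[0.087,0.05,-0.0168,0,0,0,0],[0.087,0.05,-0.0168,0,0,0,0],[0.087,0.05,-0.0168,0,0,0,0],[0.087,0.05,-0.0168,0,0,0,0],[0.087,0.05,-0.0168,0,0,0,0],[0.087,0,0,0,0,0,-10],[0.087,0,0,0,0,0,-10],[0.087,0,0,0,0,0,-10],[0.087,0,0,0,0,0,-10],[0.087,0,0,0,0,0,-10],[0.087,0,0,0,0,0,0],[0.087,0,0,0,0,0,0]]'
python3 - <<'E'
from h import *
s=ctrl.get_state();print(s['position'],s['tool_rot'])
im,d,ci=grab('wrist','w3.png');np.savez('/tmp/w3.npz',**np.load('/tmp/wrist.npz'))
im,d,ci=load('w1')
np.set_printoptions(suppress=True,precision=4)
c=lambda x,y:(x/9+230-.45,y/9+155-.45)
print('collar',plane([c(279,228)],ci,.092),'nose',plane([c(290,290)],ci,.120))
X=plane([c(171,265),c(401,282),c(292,152),c(277,385)],ci,.112);print('cross tips',X,np.linalg.norm(X[0]-X[1]),np.linalg.norm(X[2]-X[3]))
print('head',np.degrees([np.arctan2(*(X[0]-X[1])[[1,0]]),np.arctan2(*(X[2]-X[3])[[1,0]])]), X.mean(0),(X[0]+X[1])/2)
# beam edges
hsv=cv2.cvtColor(im,cv2.COLOR_BGR2GRAY)
o,r=rays([(u,v) for v in range(384) for u in range(512)],ci); Z=(o+r*d.reshape(-1,1))
m=((abs(Z[:,2]-.087)<.006)&(abs(Z[:,0]-.48)<.08)&(abs(Z[:,1]+.128)<.13)).reshape(384,512).astype(np.uint8)
k=max(cv2.findContours(m,cv2.RETR_EXTERNAL,cv2.CHAIN_APPROX_NONE)[0],key=cv2.contourArea)
P=plane(k.reshape(-1,2),ci,.086)[:,:2]
(cx,sz,a)=cv2.minAreaRect((P*1000).astype(np.float32));print('beam',cx,sz,a)
E
```

```text
time: 4.12
position: [0.499, 0.2498, 0.2495]
tool_rot: [1.447, 2.788, -0.0]
ft_force: [0.4, 1.0, -0.4]
grip_width: 0.998
grip_force: 0.0
[0.49902051 0.24979907 0.24947622] [ 1.44696792e+00  2.78846676e+00 -1.97368051e-04]
collar [[ 0.4804 -0.1296  0.092 ]] nose [[ 0.4804 -0.1302  0.12  ]]
cross tips [[ 0.4755 -0.1181  0.112 ]
 [ 0.4848 -0.1421  0.112 ]
 [ 0.4928 -0.1246  0.112 ]
 [ 0.468  -0.1348  0.112 ]] 0.02569840590943593 0.026788520009171465
head [111.0759  22.2958] [ 0.4803 -0.1299  0.112 ] [ 0.4801 -0.1301  0.112 ]
beam (479.958740234375, -129.12789916992188) (187.8724822998047, 44.05589294433594) 79.71492767333984
```

View pics/w3.png

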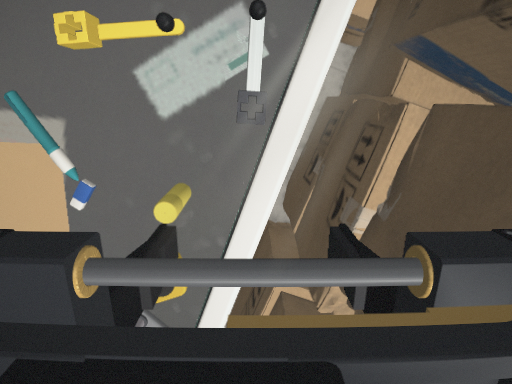

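Run:
```python
from h import *
np.set_printoptions(suppress=True,precision=4)
im,d,ci=load('w3')
o,r=rays([(u,v) for v in range(384) for u in range(512)],ci); Z=(o+r*d.reshape(-1,1)).reshape(384,512,3)
for p in [(250,107),(300,107),(285,100),(258,9),(254,60),(175,205),(320,60)]: print(p,Z[p[1],p[0]])
m=((Z[...,2]>.030)&(Z[...,2]<.042)).astype(np.uint8); m[:, :230]=0;m[:,275:]=0;m[:75]=0;m[135:]=0
k=max(cv2.findContours(m,cv2.RETR_EXTERNAL,cv2.CHAIN_APPROX_NONE)[0],key=cv2.contourArea)
P=plane(k.reshape(-1,2),ci,.036)[:,:2]; print('boss',cv2.minAreaRect((P*1000).astype(np.float32)),'z',np.median(Z[m>0][:,2]))
# arm
g=im.min(2); a=((g>150)&(Z[...,2]<.02)).astype(np.uint8); a[:,:235]=0;a[:,275:]=0;a[:15]=0;a[95:]=0
k=max(cv2.findContours(a,cv2.RETR_EXTERNAL,cv2.CHAIN_APPROX_NONE)[0],key=cv2.contourArea)
P=plane(k.reshape(-1,2),ci,.008)[:,:2]; print('arm',cv2.minAreaRect((P*1000).astype(np.float32)),'z',np.median(Z[a>0][:,2]))
cv2.imwrite('pics/w3c.png',cv2.resize(im[80:140,225:285],None,fx=9,fy=9,interpolation=cv2.INTER_CUBIC))
for n,px in(('scene',(238,162)),('side',(270,208))):
    pass
```

```text
(250, 107) [ 0.4535  0.307  -0.0008]
(300, 107) [0.5059 0.3442 0.003 ]
(285, 100) [0.4849 0.3399 0.0041]
(258, 9) [0.4008 0.3977 0.041 ]
(254, 60) [0.4253 0.3558 0.008 ]
(175, 205) [0.4458 0.1709 0.0801]
(320, 60) [0.4917 0.4041 0.0026]
boss ((454.89654541015625, 307.89068603515625), (33.98065185546875, 38.43411636352539), 31.589527130126953) z 0.03589035951720565
arm ((425.41595458984375, 363.8663635253906), (24.28496551513672, 85.12742614746094), 31.35211753845215) z 0.007152060516191688
```

View pics/w3c.png

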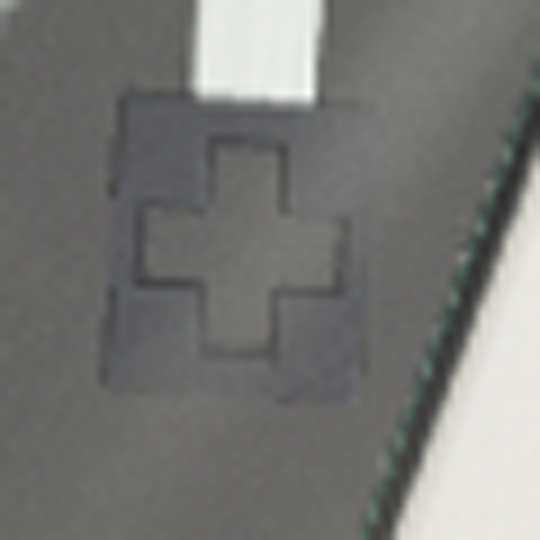

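```bash
python3 -m handwheel '[[0.087,0.0365,-0.0013,0,0,0,0],[0.087,0.0365,-0.0013,0,0,0,3.7],[0.087,0,0,0.06,0,0,0],[0.087,0,0,0.06,0,0,0],[0.087,0,0,0.06,0,0,0],[0.06,0,0,0.04,0,0,0],[0.06,0,0,0.0185,0,0,0],[0.06,0,0,0.005,0,0,0],[0.06,0,0,0,0,0,0]]' 30
python3 - <<'E'
from h import *
s=ctrl.get_state();r=s['tool_rot'];print(s['position'],s['ft_force'],np.degrees(2*np.arctan2(r[1],r[0]))%360)
E
```

```text
time: 5.3
position: [0.4555, 0.3087, 0.0072]
tool_rot: [1.531, 2.742, 0.003]
ft_force: [-0.6, 0.1, -0.2]
grip_width: 0.706
grip_force: 0.0
[0.45545691 0.30868443 0.00724508] [-0.6388101   0.08517559 -0.22405611] 121.64092647027525
```

```bash
python3 -m handwheel '[[0.03,0,0,0.001,0,0,0],[0.03,0,0,0,0,0,0],[0.03,0,0,0,0,0,0],[0.03,0,0,0,0,0,0],[0.03,0,0,-0.005,0,0,0],[0.03,0,0,-0.03,0,0,0],[0.03,0,0,-0.055,0,0,0],[0.03,0,0,-0.055,0,0,0],[0.03,0,0,-0.055,0,0,0],[0.03,0,0,0,0,0,0],[0.03,0,0,0,0,0,0]]' 40
python3 - <<'E'
from h import *
s=ctrl.get_state();r=s['tool_rot'];print(s['position'],r,s['ft_force'],np.degrees(2*np.arctan2(r[1],r[0]))%360)
grab('wrist','w4.png');np.savez('/tmp/w4.npz',**np.load('/tmp/wrist.npz'))
E
```

```text
time: 6.68
position: [0.4539, 0.3073, 0.204]
tool_rot: [-1.531, -2.743, 0.003]
ft_force: [-0.5, -0.6, -2.9]
grip_width: 0.386
grip_force: 40.0
[0.45389776 0.30728116 0.20404038] [-1.53083181 -2.74299472  0.00302897] [-0.53476603 -0.62021026 -2.88967229] 121.66929612776647
```

View pics/w4.png

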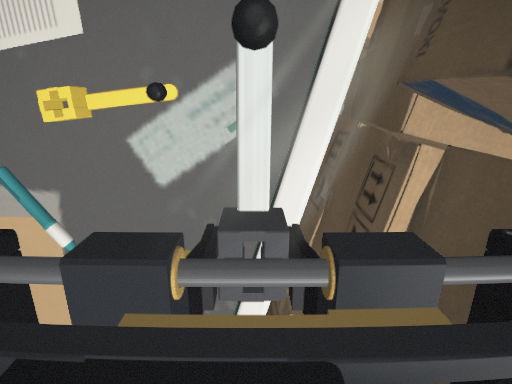

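Wrist view: the lever is gripped squarely, with the arm straight up the image at x≈255 and the knob at (255,22). Next I'll measure the bore's offset from the tool axis.

Run:
```python
from h import *
np.set_printoptions(suppress=True,precision=4)
T=np.array([0.45389776,0.30728116,0.20404038]);R=Ro.from_rotvec([-1.53083181,-2.74299472,0.00302897]).as_matrix()
im,d,ci=load('w4')
o,r=rays([(u,v) for v in range(384) for u in range(512)],ci); Z=(o+r*d.reshape(-1,1))
L=((Z-T)@R).reshape(384,512,3)   # tool axes
ok=d>0
k=ok&(abs(L[...,0]-.108)<.03)&(abs(L[...,1])<.03)&(L[...,2]<-.031)&(L[...,2]>-.06)
print('knob z',np.percentile(L[k][:,2],[2,20,50,90])); 
zt=np.percentile(L[k][:,2],20); kk=k&(L[...,2]<zt+.002); c=cv2.minEnclosingCircle((L[kk][:,:2]*1000).astype(np.float32)); print('knob top',L[kk][:,:2].mean(0),c)
a=ok&(im.min(2)>120)&(abs(L[...,1])<.02)&(L[...,0]>.025)&(L[...,0]<.09)&(abs(L[...,2])<.03)
print('arm z',np.median(L[a][:,2]))
for x in(.03,.05,.07,.085):
    q=a&(abs(L[...,0]-x)<.003); print(x,L[q][:,1].min(),L[q][:,1].max())
b=ok&(abs(L[...,0])<.035)&(abs(L[...,1])<.016)&(L[...,2]<-.025)&(L[...,2]>-.045)
q=L[b]; print('boss top z',np.median(q[:,2]),'x',np.percentile(q[:,0],[1,50,99]),'y',np.percentile(q[:,1],[1,99]), b.sum())
```

```text
knob z [-0.0354 -0.0344 -0.0335 -0.0317]
knob top [ 0.1075 -0.0005] ((107.38763427734375, -0.47272077202796936), 7.912383556365967)
arm z -0.0023866143756629613
0.03 -0.009576378788781413 0.007851485734797716
0.05 -0.009294680942585669 0.008100702636872638
0.07 -0.009647154130356106 0.00832173711210888
0.085 -0.009490021271634827 0.008087205939982953
boss top z -0.03030631133553733 x [-0.0186  0.0097  0.0191] y [-0.0157  0.0158] 2660
```

```bash
python3 -m handwheel '[[0.03,-0.0482,-0.0258,0,0,0,0],[0.03,-0.0482,-0.0258,0,0,0,0],[0.03,-0.0482,-0.0258,0,0,0,0],[0.03,-0.0482,-0.0258,0,0,0,0],[0.03,-0.0482,-0.0258,0,0,0,0],[0.03,-0.0482,-0.0258,0,0,0,0],[0.03,-0.0482,-0.0258,0,0,0,0],[0.03,-0.0482,-0.0258,0,0,0,0],[0.03,0,0,0,0,0,10],[0.03,0,0,0.04,0,0,0],[0.03,0,0,0.03,0,0,0],[0.03,0,0,0,0,0,0]]'
cat > st.py <<'E'
from h import *
s=ctrl.get_state();r=s['tool_rot'];R=Ro.from_rotvec(r).as_matrix()
np.set_printoptions(suppress=True,precision=4)
print(s['position'],'F',s['ft_force'].round(2),'M',s['torque'].round(3),'head',np.degrees(np.arctan2(R[1,0],R[0,0])).round(2),'tilt',R[:2,2].round(4),'t',s['time'])
e=np.array([.4807,-.1292])-s['position'][:2];print('tool err',e@R[:2,0],e@R[:2,1])
E
python3 st.py
```

```text
time: 8.22
position: [0.4779, -0.1276, 0.1311]
tool_rot: [-1.759, -2.593, 0.003]
ft_force: [-0.0, 0.5, -2.3]
grip_width: 0.387
grip_force: 40.0
[ 0.4779 -0.1276  0.1311] F [-0.    0.53 -2.27] M [ 0.001 -0.096 -0.008] head 111.69 tilt [-0.0082  0.0036] t 8.225
tool err -0.002511182373319722 0.0019689870725764303
```

```bash
python3 -m handwheel '[[0.03,-0.0025,0.002,0,0,0,0],[0.03,0,0,0,0,0,0],[0.03,0,0,0,0,0,0]]'; python3 st.py
```

```text
time: 8.6
position: [0.4848, -0.1303, 0.136]
tool_rot: [1.763, 2.598, 0.0]
ft_force: [-0.3, 0.5, -2.8]
grip_width: 0.385
grip_force: 40.0
[ 0.4848 -0.1303  0.136 ] F [-0.26  0.48 -2.82] M [-0.036 -0.116 -0.027] head 111.67 tilt [ 0.0015 -0.0008] t 8.6
tool err 0.0025195720889239596 -0.003406997897825511
```

```bash
python3 -m handwheel '[[0.03,0.0025,-0.0034,0,0,0,0],[0.03,0,0,0,0,0,0],[0.03,0,0,0,0,0,0],[0.03,0,0,0,0,0,0]]'; python3 st.py
```

```text
time: 9.1
position: [0.4801, -0.1291, 0.1351]
tool_rot: [1.764, 2.599, -0.0]
ft_force: [0.5, -1.3, -1.8]
grip_width: 0.389
grip_force: 40.0
[ 0.4801 -0.1291  0.1351] F [ 0.46 -1.27 -1.81] M [ 0.037 -0.126 -0.011] head 111.67 tilt [ 0.0001 -0.0001] t 9.1
tool err -0.00031922723467614196 0.0005552719221140522
```

```bash
python3 -m handwheel '[[0.03,-0.0003,0.0005,0.006,0,0,0],[0.03,0,0,0.005,0,0,0],[0.03,0,0,0.003,0,0,0],[0.03,0,0,0,0,0,0],[0.03,0,0,0,0,0,0]]'; python3 st.py
```

```text
time: 9.72
position: [0.4807, -0.1292, 0.1211]
tool_rot: [1.764, 2.599, 0.0]
ft_force: [0.0, 0.9, -2.1]
grip_width: 0.39
grip_force: 40.0
[ 0.4807 -0.1292  0.1211] F [ 0.03  0.91 -2.14] M [-0.021 -0.144  0.052] head 111.67 tilt [ 0.0002 -0.0001] t 9.725
tool err -2.6523195662704616e-05 -3.8872012625506926e-05
```

```bash
python3 -m handwheel '[[0.03,0,0,0.002,0,0,0],[0.03,0,0,0.002,0,0,0],[0.03,0,0,0.001,0,0,0],[0.03,0,0,0,0,0,0],[0.03,0,0,0,0,0,0]]'; python3 st.py
```

```text
time: 10.35
position: [0.4806, -0.1292, 0.1161]
tool_rot: [1.764, 2.599, -0.0]
ft_force: [-0.6, 0.1, -1.2]
grip_width: 0.389
grip_force: 40.0
[ 0.4806 -0.1292  0.1161] F [-0.6   0.06 -1.16] M [-0.009 -0.144 -0.023] head 111.67 tilt [-0.     -0.0001] t 10.35
tool err -4.955186868161445e-05 7.482847582416353e-05
```

```bash
python3 -m handwheel '[[0.03,0,0,0.0015,0,0,0],[0.03,0,0,0.0015,0,0,0],[0.03,0,0,0,0,0,0],[0.03,0,0,0,0,0,0]]'; python3 st.py
```

```text
time: 10.85
position: [0.4806, -0.1292, 0.113]
tool_rot: [-1.764, -2.599, 0.0]
ft_force: [0.7, 0.8, -2.1]
grip_width: 0.388
grip_force: 40.0
[ 0.4806 -0.1292  0.113 ] F [ 0.73  0.76 -2.08] M [-0.071 -0.178  0.008] head 111.67 tilt [-0.0002 -0.0001] t 10.85
tool err -6.85858396675789e-05 0.00013243894964819566
```

```bash
python3 -m handwheel '[[0.03,0,0,0.0015,0,0,0],[0.03,0,0,0.0015,0,0,0],[0.03,0,0,0.0015,0,0,0],[0.03,0,0,0.0015,0,0,0],[0.03,0,0,0.0015,0,0,0],[0.03,0,0,0,0,0,0],[0.03,0,0,0,0,0,0]]'; python3 st.py
```

```text
time: 11.72
position: [0.4806, -0.1292, 0.1055]
tool_rot: [-1.764, -2.599, 0.0]
ft_force: [-0.1, -1.5, -2.5]
grip_width: 0.385
grip_force: 40.0
[ 0.4806 -0.1292  0.1055] F [-0.13 -1.49 -2.54] M [-0.093 -0.121  0.   ] head 111.67 tilt [-0.0001 -0.0001] t 11.725
tool err -4.974481713822765e-05 0.0001084823126802124
```

```bash
python3 -m handwheel '[[0.03,0,0,0.0015,0,0,0],[0.03,0,0,0.0015,0,0,0],[0.03,0,0,0.0015,0,0,0],[0.03,0,0,0.001,0,0,0],[0.03,0,0,0,0,0,0],[0.03,0,0,0,0,0,0]]'; python3 st.py
python3 -m handwheel '[[0.03,0,0,0.0005,0,0,0],[0.03,0,0,0.0005,0,0,0],[0.03,0,0,0,0,0,0],[0.03,0,0,0,0,0,0]]'; python3 st.py
```

```text
time: 12.48
position: [0.4806, -0.1292, 0.1]
tool_rot: [1.764, 2.599, -0.0]
ft_force: [0.3, -0.2, -3.4]
grip_width: 0.389
grip_force: 40.0
[ 0.4806 -0.1292  0.1   ] F [ 0.3  -0.2  -3.37] M [-0.077 -0.196 -0.093] head 111.67 tilt [-0.     -0.0001] t 12.475
tool err -4.443372839522481e-05 8.625521232421825e-05
time: 12.98
position: [0.4806, -0.1292, 0.099]
tool_rot: [1.764, 2.599, -0.0]
ft_force: [-0.2, -0.2, -1.7]
grip_width: 0.385
grip_force: 40.0
[ 0.4806 -0.1292  0.099 ] F [-0.21 -0.17 -1.72] M [-0.101 -0.19   0.051] head 111.67 tilt [ 0.0001 -0.0001] t 12.975
tool err -2.1224556149674265e-05 5.712555707472328e-05
```

```bash
python3 -m handwheel '[[0.03,0,0,0.0005,0,0,0],[0.03,0,0,0,0,0,0],[0.03,0,0,0,0,0,0]]'; python3 st.py
python3 -m handwheel '[[0.03,0,0,0.0004,0,0,0],[0.03,0,0,0,0,0,0],[0.03,0,0,0,0,0,0]]'; python3 st.py
```

```text
time: 13.35
position: [0.4806, -0.1291, 0.0985]
tool_rot: [1.764, 2.599, -0.0]
ft_force: [0.2, -0.2, -2.1]
grip_width: 0.388
grip_force: 40.0
[ 0.4806 -0.1291  0.0985] F [ 0.18 -0.17 -2.09] M [-0.1   -0.171  0.012] head 111.67 tilt [-0.0001 -0.0001] t 13.35
tool err -8.834796783106323e-05 7.82099074396564e-05
time: 13.72
position: [0.4806, -0.1292, 0.0981]
tool_rot: [1.764, 2.599, -0.0]
ft_force: [0.1, 0.4, -2.8]
grip_width: 0.384
grip_force: 40.0
[ 0.4806 -0.1292  0.0981] F [ 0.07  0.45 -2.79] M [-0.11  -0.181 -0.009] head 111.67 tilt [ 0. -0.] t 13.725
tool err -3.434006811307283e-05 6.38419334372521e-05
```

```bash
python3 -m handwheel '[[0.03,0,0,0.0005,0,0,0],[0.03,0,0,0,0,0,0],[0.03,0,0,0,0,0,0]]'; python3 st.py
python3 -m handwheel '[[0.03,0,0,0.0005,0,0,0],[0.03,0,0,0,0,0,0],[0.03,0,0,0,0,0,0]]'; python3 st.py
```

```text
time: 14.1
position: [0.4806, -0.1292, 0.0976]
tool_rot: [1.764, 2.599, -0.0]
ft_force: [-0.2, -0.2, -3.1]
grip_width: 0.39
grip_force: 40.0
[ 0.4806 -0.1292  0.0976] F [-0.19 -0.21 -3.1 ] M [-0.125 -0.217 -0.028] head 111.67 tilt [ 0.0001 -0.0001] t 14.1
tool err -1.5135515091916235e-05 6.639187469887038e-05
time: 14.48
position: [0.4806, -0.1292, 0.0974]
tool_rot: [1.764, 2.599, -0.0]
ft_force: [-0.5, 0.2, 2.1]
grip_width: 0.39
grip_force: 40.0
[ 0.4806 -0.1292  0.0974] F [-0.45  0.19  2.08] M [ 0.01   0.187 -0.039] head 111.67 tilt [ 0.     -0.0002] t 14.475
tool err -3.683429923860563e-05 4.910930724696056e-05
```

```bash
python3 -m handwheel '[[0.03,0,0,0,0,0,4],[0.03,0,0,0,0,0,4],[0.03,0,0,0,0,0,4],[0.03,0,0,0,0,0,0],[0.03,0,0,0,0,0,0]]'; python3 st.py
python3 -m handwheel '[[0.03,0,0,0,0,0,4],[0.03,0,0,0,0,0,4],[0.03,0,0,0,0,0,4],[0.03,0,0,0,0,0,0],[0.03,0,0,0,0,0,0]]'; python3 st.py
```

```text
time: 15.1
position: [0.4808, -0.1293, 0.0974]
tool_rot: [2.025, 2.401, 0.0]
ft_force: [-0.7, 0.3, 3.2]
grip_width: 0.386
grip_force: 40.0
[ 0.4808 -0.1293  0.0974] F [-0.74  0.34  3.2 ] M [-0.081  0.081  0.031] head 99.73 tilt [ 0.0005 -0.0004] t 15.1
tool err 0.00011019673020274599 -0.00012815095710185748
time: 15.72
position: [0.4808, -0.1293, 0.0974]
tool_rot: [2.265, 2.177, -0.0]
ft_force: [-0.5, 0.1, 4.6]
grip_width: 0.387
grip_force: 40.0
[ 0.4808 -0.1293  0.0974] F [-0.46  0.08  4.61] M [-0.187  0.203 -0.029] head 87.74 tilt [ 0.0003 -0.0003] t 15.725
tool err 0.00013837538820360169 -5.6773592180526315e-05
```

```bash
python3 -m handwheel '[[0.03,0,0,0,0,0,2.5],[0.03,0,0,0,0,0,2.5],[0.03,0,0,0,0,0,0]]' >/dev/null; python3 st.py
python3 -m handwheel '[[0.03,0,0,0,0,0,1],[0.03,0,0,0,0,0,1],[0.03,0,0,0,0,0,0]]'>/dev/null; python3 st.py
python3 -m handwheel '[[0.03,0,0,0,0,0,1],[0.03,0,0,0,0,0,0]]'>/dev/null; python3 st.py
grep -q . /dev/null; python3 -c "
from h import *
im,d,ci=grab('side','s2.png');cv2.imwrite('pics/s2c.png',cv2.resize(im[100:200,180:310],None,fx=5,fy=5,interpolation=cv2.INTER_CUBIC))"
```

```text
[ 0.4807 -0.1293  0.0974] F [-1.32 -1.24  5.59] M [-0.154  0.315 -0.006] head 82.74 tilt [ 0.0001 -0.0004] t 16.1
tool err 0.00010691488314620847 -2.1184130779833017e-05
[ 0.4807 -0.1293  0.0974] F [-1.87 -0.57  5.08] M [-0.203  0.337  0.112] head 80.76 tilt [ 0.0002 -0.0005] t 16.475
tool err 0.00012503688521030878 -2.7113585142144366e-05
[ 0.4807 -0.1293  0.0974] F [-1.71 -0.79  4.82] M [-0.214  0.318  0.091] head 79.76 tilt [ 0.0001 -0.0005] t 16.725
tool err 0.00012334622535095256 -3.0593171368604775e-06
```

View pics/s2c.png

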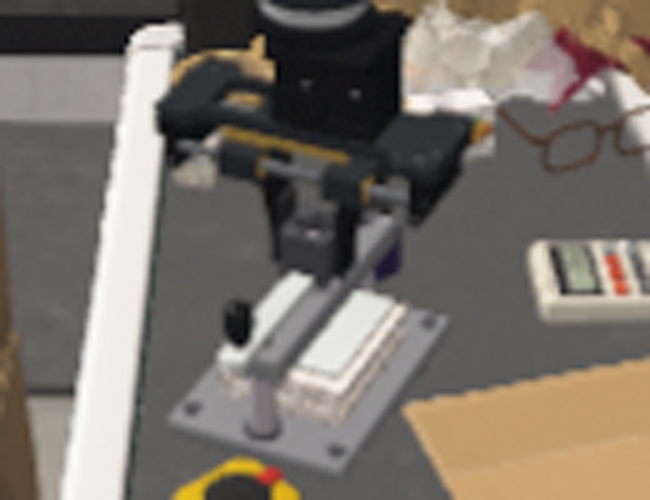

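Run:
```python
from h import *
np.set_printoptions(suppress=True,precision=1)
_,d,ci=load('side')
c=np.array([.4803,-.1299])
for h in(70,75,79.7,85,95):
    u=np.array([np.cos(np.radians(h)),np.sin(np.radians(h))])
    p=proj([[*(c+.108*u),.118],[*(c+.05*u),.1],[*(c+.095*u),.086],[*c,.128]],ci); print(h,((p-[180,100])*5).round(0).tolist())
```

```text
70 [[214.0, 310.0], [269.0, 291.0], [228.0, 342.0], [313.0, 219.0]]
75 [[227.0, 314.0], [275.0, 293.0], [239.0, 346.0], [313.0, 219.0]]
79.7 [[239.0, 318.0], [281.0, 294.0], [250.0, 349.0], [313.0, 219.0]]
85 [[254.0, 322.0], [287.0, 296.0], [263.0, 352.0], [313.0, 219.0]]
95 [[284.0, 326.0], [300.0, 298.0], [288.0, 356.0], [313.0, 219.0]]
```

Side view: the boss is on the spindle under the gripper, and the knob at crop (238,322) matches heading about 80°. I'll continue in small steps and feel for the stop.

```bash
python3 -m handwheel '[[0.03,0,0,0,0,0,0.8],[0.03,0,0,0,0,0,0]]'>/dev/null; python3 st.py|head -1
python3 -m handwheel '[[0.03,0,0,0,0,0,0.8],[0.03,0,0,0,0,0,0]]'>/dev/null; python3 st.py|head -1
python3 -m handwheel '[[0.03,0,0,0,0,0,0.6],[0.03,0,0,0,0,0,0]]'>/dev/null; python3 st.py|head -1
```

```text
[ 0.4807 -0.1293  0.0974] F [-1.42 -1.18  5.27] M [-0.19   0.392  0.106] head 78.96 tilt [ 0.0001 -0.0005] t 17.025
[ 0.4807 -0.1293  0.0974] F [-1.36 -0.83  5.17] M [-0.157  0.331  0.114] head 78.16 tilt [ 0.0001 -0.0004] t 17.275
[ 0.4807 -0.1293  0.0974] F [-1.43 -0.86  4.91] M [-0.231  0.326  0.133] head 77.57 tilt [ 0.0002 -0.0005] t 17.525
```

```bash
python3 -m handwheel '[[0.03,0,0,0,0,0,0.6],[0.03,0,0,0,0,0,0]]'>/dev/null; python3 st.py|head -1
python3 -m handwheel '[[0.03,0,0,0,0,0,0.6],[0.03,0,0,0,0,0,0]]'>/dev/null; python3 st.py|head -1
python3 -m handwheel '[[0.03,0,0,0,0,0,0.5],[0.03,0,0,0,0,0,0]]'>/dev/null; python3 st.py|head -1
```

```text
[ 0.4807 -0.1293  0.0974] F [-1.76 -1.51  5.27] M [-0.186  0.334  0.118] head 76.96 tilt [ 0.0001 -0.0005] t 17.775
[ 0.4807 -0.1294  0.0974] F [-2.47 -0.6   5.51] M [-0.194  0.353  0.14 ] head 76.36 tilt [ 0.     -0.0005] t 18.025
[ 0.4807 -0.1293  0.0974] F [-1.92 -1.05  6.06] M [-0.166  0.365  0.129] head 75.87 tilt [ 0.0001 -0.0005] t 18.275
```

```bash
python3 -m handwheel '[[0.03,0,0,0,0,0,0.5],[0.03,0,0,0,0,0,0]]'>/dev/null; python3 st.py|head -1
python3 -m handwheel '[[0.03,0,0,0,0,0,0.5],[0.03,0,0,0,0,0,0]]'>/dev/null; python3 st.py|head -1
python3 -m handwheel '[[0.03,0,0,0,0,0,0.5],[0.03,0,0,0,0,0,0]]'>/dev/null; python3 st.py|head -1
```

```text
[ 0.4807 -0.1293  0.0974] F [-2.73 -0.65  6.68] M [-0.19   0.372  0.309] head 75.39 tilt [ 0.     -0.0006] t 18.525
[ 0.4806 -0.1294  0.0974] F [-2.83 -1.16  5.66] M [-0.199  0.383  0.405] head 74.92 tilt [-0.     -0.0008] t 18.775
[ 0.4807 -0.1293  0.0974] F [-2.45 -0.42  5.8 ] M [-0.242  0.377  0.619] head 74.46 tilt [-0.0001 -0.0009] t 19.025
```

```bash
python3 -m handwheel '[[0.03,0,0,-0.0003,0,0,-0.6],[0.03,0,0,0,0,0,0]]'>/dev/null; python3 st.py|head -1
python3 -m handwheel '[[0.06,0,0,0,0,0,0],[0.06,0,0,0,0,0,0],[0.06,0,0,0,0,0,0]]'; python3 st.py|head -1
```

```text
[ 0.4806 -0.1293  0.0974] F [-2.27 -0.58  3.21] M [-0.313  0.171  0.395] head 74.93 tilt [ 0.0001 -0.0003] t 19.275
time: 19.65
position: [0.4805, -0.1289, 0.0972]
tool_rot: [-2.494, -1.909, -0.0]
ft_force: [-0.7, -0.1, 0.5]
grip_width: 0.639
grip_force: 0.0
[ 0.4805 -0.1289  0.0972] F [-0.67 -0.08  0.51] M [-0.069 -0.146  0.011] head 74.87 tilt [-0.0002  0.0004] t 19.65
```

```bash
python3 -m handwheel '[[0.06,0,0,-0.01,0,0,0],[0.06,0,0,-0.03,0,0,0],[0.06,0,0,-0.05,0,0,0],[0.06,0,0,-0.06,0,0,0],[0.06,-0.05,0,0,0,0,0],[0.06,-0.05,0,0,0,0,0],[0.06,0,0,0,0,0,0],[0.06,0,0,0,0,0,0]]'
python3 - <<'E'
from h import *
np.set_printoptions(suppress=True,precision=4)
im,d,ci=grab('wrist','w5.png')
o,r=rays([(u,v) for v in range(384) for u in range(512)],ci); Z=(o+r*d.reshape(-1,1)).reshape(384,512,3)
n=(abs(Z[...,0]-.48)<.1)&(abs(Z[...,1]+.09)<.15)&(d>0)
b=n&(abs(Z[...,2]-.128)<.004)&(np.hypot(Z[...,0]-.4803,Z[...,1]+.1299)<.04)
P=Z[b]; rect=cv2.minAreaRect((P[:,:2]*1000).astype(np.float32)); print('boss',np.median(P[:,2]),rect)
k=n&(Z[...,2]>.115)&(np.hypot(Z[...,0]-.4803,Z[...,1]+.1299)>.07)
q=Z[k]; t=q[q[:,2]>np.percentile(q[:,2],80)-.003]; c=np.array(cv2.minEnclosingCircle((t[:,:2]*1000).astype(np.float32))[0])/1000; v=c-[.4803,-.1299]; print('knob',np.median(t[:,2]),c,np.linalg.norm(v),np.degrees(np.arctan2(v[1],v[0])))
E
```

```text
time: 20.65
position: [0.4548, -0.2251, 0.2479]
tool_rot: [-2.494, -1.91, -0.001]
ft_force: [0.6, 0.8, 0.2]
grip_width: 0.691
grip_force: 0.0
boss 0.1278677837690333 ((479.96197509765625, -129.5749969482422), (38.291099548339844, 34.52544021606445), 75.50747680664062)
knob 0.3604874420206619 [ 0.4606 -0.2059] 0.07850577838915476 -104.54015980771885
```

View pics/w5.png

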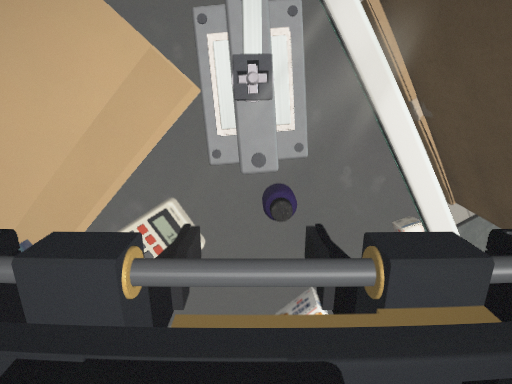

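The last view shows the boss seated on the spindle at (252,77), top at 128 mm, with the arm along the beam at 75.5°, about 0.07 rad past parallel. The gripper is clear of everything, so I'm handing it in.

```bash
python3 -c "
from bench import ctrl
print(ctrl.close_job())"
```

```text
the job is handed in; nothing more can be done
None
```

The lever is seated fully on the collar and turned clockwise to the stop, arm to the left along the beam about 0.07 rad past parallel. It is released and the job handed in at about 21 s; I saw no contact with the bystanders but did not re-measure them.

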